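# Pin the belt tensioner back

### The job

Get the belt rig ready for a new belt: take the slim pin out of its wooden block and, with its shaft in the pocket of the sprung idler arm, push the arm back against its spring until the pin can drop into the hole in the base plate. Let go with the pin fully down in the hole and the arm held back against it; leave the thick pin and the other things on the desk where they are.

Things in the scene. Friction and masses are not known exactly. Their poses are not given: they have to be found in the camera images.
- rig: Belt-drive rig, bolted down: plain aluminium plate 210x200x24 mm (x, y, z), origin under its centre on the desk; at yaw 0 its +x points away from the robot. On it stand two fixed pulleys (34 mm across, tops 44 mm above the desk) at x = -76, y = -66 and 72 mm, and the dark steel idler arm; all is under 52 mm above the desk.
- pivot (a point): Axis of the idler arm's vertical hinge, at the plate's top face (24 mm above the desk); in the rig's frame x = 20, y = -60 mm.
- idler_arm (a joint): Angle of the sprung idler arm, rad: 0 at rest on its stop, growing clockwise seen from above, hard stop at 1.05. A spring returns it to 0: 0.10 N m at rest, 0.25 N m at 0.75 (about 1.2 and 3 N at the pocket). The arm is a level bar 18 mm wide, 28 to 42 mm above the desk. At rest it points at 130 degrees in the rig's frame (from rig +x towards rig +y).
- roller (a point): Centre of the black roller (26 mm across, 28 to 44 mm above the desk) at the free end of the idler arm, 122 mm from the pivot.
- pocket (a point): Point fixed to the arm, 35 mm above the desk: where the slim pin's axis is when its shaft bears on the bar's side mid-pocket. The pocket is the 30 mm gap between two lugs (13 mm long, as high as the bar) on the bar's anticlockwise side, and is open on that side. The point circles 86 mm from the pivot; at joint value 0.75 it is right over the hole.
- hole (a point): Centre of the mouth of the stop hole in the plate's top face, 24 mm above the desk: 12 mm in diameter, 1.5 mm chamfer, blind, 20 mm deep; in the rig's frame about x = 10, y = 26 mm. It is the only hole.
- slim_pin_head (a point): Centre of the slim steel pin's square head (22x22 mm, 24 mm high, faces along this point's x and y; pin 70 g). Below it a round shaft, 10 mm in diameter, 62 mm long, last 3 mm tapered: tip 74 mm below this point. It starts upright, 22 mm deep in a wooden block 50x50x32 mm, head centre 84 mm above the desk; seated in the rig's hole, 78 mm.
- slim_pin_tip (a point): Centre of the slim pin's flat foot; the point's z points up along the pin.
- thick_pin_head (a point): Centre of the square head (30x30x24 mm) of the thick steel pin, shaft 18 mm in diameter and 62 mm long: too thick for the rig's hole. It starts upright in a second wooden block of the same size, head centre 84 mm above the desk. The two blocks can change places.
- marker: Bystander: white felt marker with blue cap, lying, 136 mm long; origin under its centre.
- eraser: Bystander: block eraser in a blue sleeve, 34x44x12 mm; origin under its centre.
- screw_tin: Bystander: low round tin with red-brown lid, 64 mm across, 24 mm high; origin under its centre.
- needle_pliers: Bystander: needle-nosed pliers with blue grips lying flat, 129 mm long; origin under its centre.
- solder_spool: Bystander: small spool of solder wire, 69x59x33 mm; origin under its centre.
- circuit_board: Bystander: small green relay board on stand-offs, 63x77x15 mm; origin under its centre.
Mind the look-alikes: they are no part of the job. What is shaped like the part that bears slim_pin_head but pink or purple is not meant.

How it is judged:
On the way, in this order (a step that is already met when the one before it is completed fails the run):
1. the slim pin is lifted clear of its block (height (world z) of slim_pin_tip above 0.036 m), for 0.1 s.
2. the idler arm is pushed back with the slim pin (value of joint idler_arm above 0.4 rad and horizontal distance between slim_pin_tip and pocket below 0.025 m), for 0.1 s.
At the end, for the whole second after the job is handed in: The slim pin stands in the plate's hole, tip within 6 mm of the hole's axis and at least 15 mm below the mouth (20 mm is the bottom), within 0.2 rad of upright; the idler arm rests against it at 0.62 to 0.85 rad, still (under 0.1 rad/s) (value of joint idler_arm between 0.62 and 0.85 rad and velocity of joint idler_arm between -0.1 and 0.1 rad/s and horizontal distance between slim_pin_tip and hole below 0.006 m and height (world z) of slim_pin_tip below 0.009 m and angle between slim_pin_tip's own z axis and vertical below 0.2 rad); the robot touches nothing.
It fails at once if the thick pin is moved more than 20 mm (distance of thick_pin_head from where it was at the start of the episode above 0.02 m).
It fails at once if a bystander is moved more than 30 mm (distance of any of marker, eraser, screw_tin, needle_pliers, solder_spool, circuit_board from where it was at the start of the episode above 0.03 m).
It also fails if it takes over 43 s, if anything falls off the work surface, if the arm or the gripper's body presses on something with over 40 N, if the wrist force passes 120 N, or if a joint passes its speed limit or range.

### The arm

A 7-joint arm with a two-finger parallel gripper is mounted at the origin on a cart in front of the work surface, level with it; the furniture and walls round the work are solid. World frame = base frame: x ahead of the robot, y to its left, z up, the work surface at z = 0. Lengths are in m, angles in rad, forces in N, time in s.
With the tool pointing down it reaches from about 0.425 to 0.875 m from the base axis. Payload 4.7 kg.
Tool frame: the origin (TCP) lies at the very end of the fingers, on their centre line; the grasp point (between the pads) lies 19 mm behind it; z points along the fingers, y is the line along which they close (so a half turn about z gives the same grasp; the last joint's range is limited). The gripper opens to 87 mm and grips with 3 to 60 N. Pads are 19 mm wide; open, the fingers measure 117 mm over their backs; the gripper's body (75 mm by 190 mm) begins 51 mm behind the grasp point.
Start: joints at [-1.11, 0.321, -0.07, 1.45, 0.023, 1.371, -0.057], TCP at [0.281, 0.586, 0.223] pointing down, gripper open.
Joint ranges: [-2.86, 2.86], [-0.3, 2.09], [-1.38, 1.24], [0.06, 2.45], [-1.56, 4.7], [0.09, 2.05], [-2.69, 2.69]. Speed limits (rad/s): [2.57, 2.57, 3.14, 3.14, 3.14, 3.14, 3.14].

### API

Orientations are given as a rotation vector (axis times angle).
In Python, from bench import ctrl, get_image, job gives the robot as it stands.
- The arm moves only by the shell command python3 -m crank 'ROWS' [FORCE]. ROWS is JSON, a list that holds one entry, the list of rows, each a list of 5 numbers: the shift along the tool's x, y, z in mm, then the turn about the tool's z in rad, then the closure, from -1 (fully open) to 1 (shut), so that 0 is half open. A call has 1 to 10 rows; each row shifts and turns the commanded pose from where the row before left it, along the tool's axes as they then stand; what a row does not reach is not made up. A row lasts 1/12 s, in which the tool goes at most 41.7 mm and 7.16 degrees, less where a joint would pass 70% of its speed; a pose out of reach is approached as far as the arm can. A call with a gripper value outside its range is refused whole. The fingers move at their own pace and stop on an object; FORCE is the grip in N (left out, the last holds). Time passes only in rows, so rows that do not move let the fingers close. It gives the time, the measured TCP pose, the force, the opening and the grip force at its end, in the units of the state.
- ctrl.get_state(): the state, without advancing time (a new reading comes with each control period).
- get_image(name): name is "scene" or "top"; returns a dict with "pixels" (400x640x3 uint8, red, green, blue), "fx", "fy", "cx", "cy" (pixels), "T" (4x4, takes a point from camera to world coordinates). Camera axes: x right, y down, z forward; pixel columns grow to the right and rows downward; lengths in m; the calibration is good to about 2 mm. A picture is of the moment at which its call begins. There is no depth.
- job.close_job(): hands the job in; it is judged then, once.
The state is a dict: "time": time; "joint_positions": joint angles; "qd": joint speeds; "joint_torque": joint torques, N m; "position": TCP position; "tool_rot": TCP orientation; "ft_force": force on the tool from outside, world axes, zero at the start; "torque": the same for the moment, N m; "grip_width": opening from 0.0 (shut) to 1.0 (fully open); "grip_force": force on a finger pad.
Only numpy, scipy, OpenCV 4.12 (cv2) and the standard library are available. Lean on these libraries where they do the work, as an engineer would, in place of code of your own. Each camera call takes 0.05 s, during which the arm holds its last target. There are 200 camera calls.

## Working session

There is one attempt and no reset: what is moved stays moved. The work goes in short steps, Python scripts to look and compute and a shell command to move; the robot and the scene stay as the last step left them, time stands still between calls to the robot, and variables do not carry over. Pictures are saved under pics/ and viewed, at most 10 in all, crops included, and the job is handed in when it is done.

```bash
ls; mkdir -p pics; cat > h.py <<'E'
import numpy as np, cv2, pickle
from scipy.spatial.transform import Rotation as R
from bench import ctrl, get_image, job
def shot(name,tag):
    im=get_image(name); pickle.dump(im,open(f'pics/{tag}.pkl','wb'))
    cv2.imwrite(f'pics/{tag}.png',im['pixels'][:,:,::-1]); return im
def load(tag): return pickle.load(open(f'pics/{tag}.pkl','rb'))
def w(im,u,v,z):
    T=im['T']; d=T[:3,:3]@np.array([(u-im['cx'])/im['fx'],(v-im['cy'])/im['fy'],1]); o=T[:3,3]
    return o+d*(z-o[2])/d[2]
def px(im,p):
    T=im['T']; c=T[:3,:3].T@(np.array(p)-T[:3,3]); return np.array([im['fx']*c[0]/c[2]+im['cx'],im['fy']*c[1]/c[2]+im['cy']])
def crop(tag,u0,v0,u1,v1,k):
    im=load(tag)['pixels'][v0:v1,u0:u1,::-1]; cv2.imwrite(f'pics/{tag}_c.png',cv2.resize(im,None,fx=k,fy=k,interpolation=cv2.INTER_CUBIC))
E
python3 - <<'E'
from h import *
np.set_printoptions(precision=4,suppress=True)
for n in('scene','top'):
    i=shot(n,n+'0');print(n,i['T'],i['fx'],i['fy'],i['cx'],i['cy'])
s=ctrl.get_state();print(s); print(R.from_rotvec(s['tool_rot']).as_matrix())
E
```

```text
pics
scene [[-0.9838 -0.0687  0.1657  0.2978]
 [-0.1779  0.494  -0.8511  1.1109]
 [-0.0234 -0.8667 -0.4982  0.742 ]
 [ 0.      0.      0.      1.    ]] 489.1323227522145 489.1323227522145 314.6884969614284 196.40802239934186
top [[-0.0827 -0.9734  0.2139  0.2252]
 [-0.9966  0.0813 -0.0152 -0.0168]
 [-0.0025 -0.2144 -0.9767  1.3946]
 [ 0.      0.      0.      1.    ]] 472.6871529948393 472.6871529948393 326.3977779549098 191.70279920613748
{'time': 0.1, 'joint_positions': array([-1.1099,  0.3217, -0.0701,  1.4515,  0.0226,  1.3708, -0.0569]), 'qd': array([-0.0004, -0.0012, -0.0008, -0.0029, -0.0001, -0.0021,  0.0001]), 'joint_torque': array([ -0.0001, -49.2569,  -0.4057, -31.3398,  -0.0641,   0.0395,
         0.0001]), 'position': array([0.2807, 0.5857, 0.2216]), 'tool_rot': array([-0.6959, -3.0633,  0.0027]), 'ft_force': array([ 0.0478, -0.2192, -0.2344]), 'torque': array([0.018 , 0.0353, 0.0202]), 'grip_force': 0.0, 'grip_width': 0.9989975647937493}
[[-0.9018  0.432  -0.0007]
 [ 0.432   0.9018 -0.0016]
 [-0.0001 -0.0017 -1.    ]]
```

View pics/top0.png

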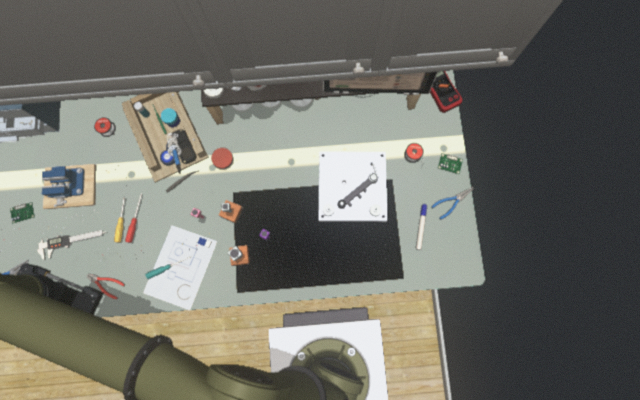

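View pics/scene0.png

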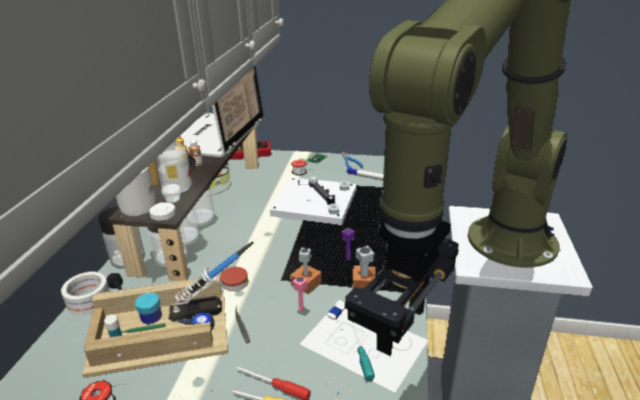

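Candidates: top view steel pin (230,210) = scene (305,258), which has the narrower head. Steel pin (238,255) = scene (365,262), which has the wider head. Purple pin (265,234) = scene (348,240) and pink pin (197,213) = scene (299,290). By the description I choose the steel pin at top (230,210), and I'll check it in a crop.

```bash
python3 - <<'E'
from h import *
a=load('top0')['pixels'][190:275,180:280,::-1]; b=load('top0')['pixels'][145:230,310:410,::-1]; c=load('scene0')['pixels'][215:320,275:395,::-1]
f=lambda x,k:cv2.resize(x,None,fx=k,fy=k,interpolation=cv2.INTER_CUBIC)
A=np.hstack([f(a,4),f(b,4)]); C=f(c,2)
o=np.zeros((A.shape[0]+C.shape[0],800,3),np.uint8); o[:A.shape[0]]=A; o[A.shape[0]:,:C.shape[1]]=C
d=load('scene0')['pixels'][170:230,265:365,::-1]; D=f(d,3.5); o[A.shape[0]:A.shape[0]+210,300:650]=D
cv2.imwrite('pics/crop1.png',o)
i=load('top0')
for u,v in((230,210),(238,255)): print(w(i,u,v,.032))
E
```

```text
[0.49237838 0.24775895 0.032     ]
[0.35940569 0.22999749 0.032     ]
```

View pics/crop1.png

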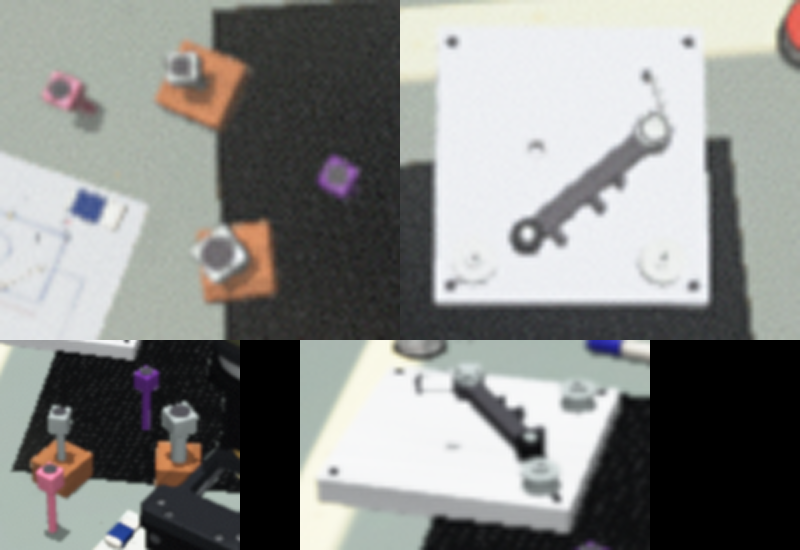

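The crop confirms it. The slim pin's head is at top (225.5,207), with a smaller head than the thick pin at top (235,254). The rig's arm runs from the pivot at (373,178) to the roller at (341,204), and the hole is near (344,182). Next I compute poses.

```bash
python3 - <<'E'
from h import *
np.set_printoptions(precision=4,suppress=True)
t=load('top0'); s=load('scene0')
print('head top', w(t,225.5,206.8,.096), w(s,305,250.5,.096), w(s,305,250.5,.094))
def c(x,y,u0,v0,k=4): return (u0+x/k, v0+y/k)
blk=[w(t,*c(x,y,180,190),.032)[:2] for x,y in((190,42),(248,65),(217,130),(157,98))]
print('block',np.array(blk),np.mean(blk,0)); 
for a,b in((0,1),(1,2),(2,3),(3,0)):
    e=blk[b]-blk[a]; print(np.linalg.norm(e),np.degrees(np.arctan2(e[1],e[0])))
# head top corners from crop
cr=np.array([w(t,*c(x-400,y,310,145),.024)[:2] for x,y in((437,30),(703,28),(710,303),(433,302))]) 
mod=np.array([[.105,.1],[.105,-.1],[-.105,-.1],[-.105,.1]])
H=mod-mod.mean(0);C=cr-cr.mean(0)
yaw=np.arctan2((H[:,0]*C[:,1]-H[:,1]*C[:,0]).sum(),(H*C).sum()); o=cr.mean(0)
Rz=np.array([[np.cos(yaw),-np.sin(yaw)],[np.sin(yaw),np.cos(yaw)]])
print('rig',o,np.degrees(yaw),'res',cr-(o+mod@Rz.T))
hole=o+Rz@[.01,.026];piv=o+Rz@[.02,-.06]
print('hole',hole,'seen',w(t,*c(136,147,310,145),.024),w(s,265+152/3.5,170+106/3.5,.024),'piv',piv,'seen',w(t,*c(253,131,310,145),.048))
print('thick head',w(t,*c(216,254,180,190),.096))
E
```

```text
head top [0.49   0.2475 0.096 ] [0.4911 0.2481 0.096 ] [0.4917 0.2454 0.094 ]
block [[0.5214 0.254 ]
 [0.5006 0.2122]
 [0.4544 0.2369]
 [0.4816 0.2796]] [0.4895 0.2457]
0.046617123173605134 -116.41580961845659
0.05237414094258471 151.9433736312007
0.0506774733386384 57.48693510078663
0.04726497864635453 -32.82161634121605
rig [ 0.5364 -0.1176] -4.89958616752352 res [[-0.0015  0.0003]
 [ 0.0003 -0.001 ]
 [ 0.0004 -0.001 ]
 [ 0.0009  0.0017]]
hole [ 0.5486 -0.0925] seen [ 0.5512 -0.093   0.024 ] [ 0.5506 -0.0907  0.024 ] piv [ 0.5512 -0.1791] seen [ 0.5504 -0.1783  0.048 ]
thick head [0.3581 0.2291 0.096 ]
```

```bash
python3 - <<'E'
from h import *
f=lambda x,k:cv2.resize(x,None,fx=k,fy=k,interpolation=cv2.INTER_CUBIC)
a=f(load('top0')['pixels'][195:220,213:238,::-1],16);b=f(load('scene0')['pixels'][240:265,292:317,::-1],16)
cv2.imwrite('pics/crop2.png',np.hstack([a,b]))
E
```

```text
(no output)
```

View pics/crop2.png

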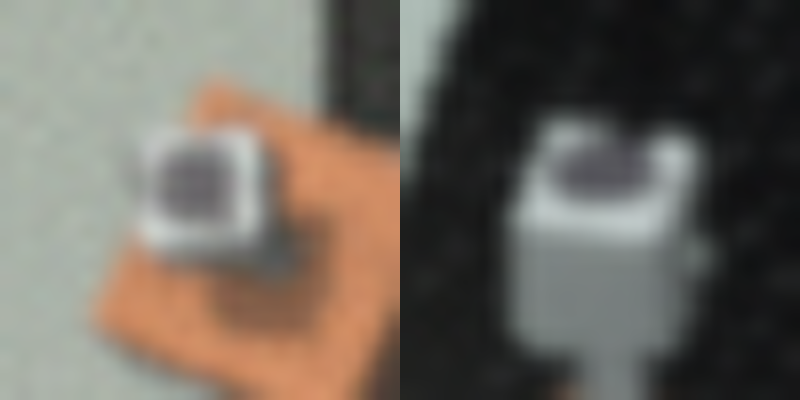

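```bash
python3 - <<'E'
from h import *
np.set_printoptions(precision=4,suppress=True)
t=load('top0'); s=load('scene0')
for im,cs,u0,v0 in((t,((145,137),(255,128),(263,232),(150,243)),213,195),(s,((143,118),(305,140),(285,238),(110,215)),292,240)):
    p=np.array([w(im,u0+x/16,v0+y/16,.096)[:2] for x,y in cs]); print(p.mean(0))
    for i in range(4):
        e=p[(i+1)%4]-p[i]; print(np.linalg.norm(e),np.degrees(np.arctan2(e[1],e[0]))%90)
E
```

```text
[0.4906 0.2469]
0.01924769442685659 0.008779616667553114
0.018610330814967522 2.0897946109448924
0.019726885462983713 0.8991450516004278
0.018905643777689777 0.6118227426211957
[0.4903 0.2501]
0.023558271026165093 85.5958421645573
0.022811136605536762 3.7042794475457157
0.02493504883022682 86.2584172850713
0.022945518241974105 0.20116903242787032
```

The slim pin's head is at about (0.4905, 0.248) and its faces line up with world x and y. I'll turn the tool so it closes along world x, which is the final push direction. Then tool x = world +y, tool y = world +x and tool z = down.

```bash
python3 -m crank '[[[0,0,0,0.125,-1],[0,0,0,0.125,-1],[0,0,0,0.125,-1],[0,0,0,0.125,-1],[0,0,0,0.125,-1],[0,0,0,0.125,-1],[0,0,0,0.125,-1],[0,0,0,0.125,-1],[0,0,0,0.124,-1]]]'
python3 -m crank '[[[-30,18,0,0,-1],[-30,18,0,0,-1],[-30,18,0,0,-1],[-30,18,0,0,-1],[-30,18,0,0,-1],[-30,18,0,0,-1],[-30,18,0,0,-1],[-30,18,0,0,-1],[-30,18,0,0,-1],[-30,18,0,0,-1]]]'
python3 -c "
from h import *
s=ctrl.get_state();print(s['position'],R.from_rotvec(s['tool_rot']).as_matrix(),s['time'])"
```

```text
time: 0.85
position: [0.2807, 0.5859, 0.2219]
tool_rot: [2.228, 2.214, -0.002]
ft_force: [0.6, -0.3, -0.5]
grip_width: 1.001
grip_force: 0.0
time: 1.68
position: [0.4612, 0.2845, 0.2223]
tool_rot: [-2.221, -2.221, 0.001]
ft_force: [0.9, 0.3, -0.3]
grip_width: 1.002
grip_force: 0.0
[0.46123643 0.28445905 0.22227205] [[-8.91982585e-05  9.99999906e-01 -4.25180474e-04]
 [ 9.99999991e-01  8.91549292e-05 -1.01925999e-04]
 [-1.01888082e-04 -4.25189562e-04 -9.99999904e-01]] 1.6833
```

```bash
python3 -m crank '[[[-18,15,0,0,-1],[-18,14,0,0,-1],[0,0,30,0,-1],[0,0,30,0,-1],[0,0,30,0,-1],[0,0,20,0,-1],[0,0,0,0,-1]]]'
python3 - <<'E'
from h import *
f=lambda x,k:cv2.resize(x,None,fx=k,fy=k,interpolation=cv2.INTER_CUBIC)
a=shot('scene','s1')['pixels'][180:330,230:430,::-1]
b=shot('top','t1')['pixels'][160:310,150:350,::-1]
cv2.imwrite('pics/v1.png',np.hstack([f(a,2),f(b,2)]))
E
```

```text
time: 2.27
position: [0.4864, 0.2482, 0.1075]
tool_rot: [-2.22, -2.22, 0.015]
ft_force: [-1.8, 0.1, -0.7]
grip_width: 1.002
grip_force: 0.0
```

View pics/v1.png

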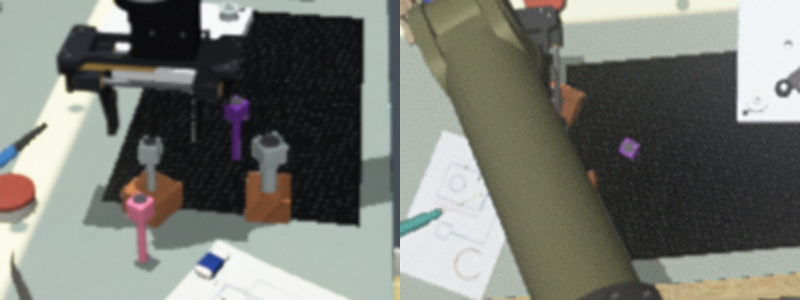

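The gripper straddles the slim pin: fingers at crop (110,130) and (195,135), head at (150,145). It is well clear of the thick, pink and purple pins. Next: descend and grip.

```bash
python3 -m crank '[[[0,0,15,0,-1],[0,0,15,0,-1],[0,0,9,0,-1],[0,0,2,0,-1],[0,0,0,0,-1],[0,0,0,0,-1]]]'
```

```text
time: 2.87
position: [0.4907, 0.2507, 0.0728]
tool_rot: [2.221, 2.221, 0.003]
ft_force: [0.2, 0.3, -0.7]
grip_width: 1.003
grip_force: 0.0
```

```bash
python3 -m crank '[[[-2,0,7,0,-1],[0,0,0,0,-1],[0,0,0,0,-1],[0,0,0,0,0.2],[0,0,0,0,0.5],[0,0,0,0,0.8],[0,0,0,0,1],[0,0,0,0,1],[0,0,0,0,1],[0,0,0,0,1]]]' 40
```

```text
time: 3.7
position: [0.4899, 0.2483, 0.0646]
tool_rot: [-2.221, -2.222, -0.0]
ft_force: [-0.3, -1.0, 1.2]
grip_width: 0.553
grip_force: 0.0
```

```bash
python3 -m crank '[[[0,0,0,0,1],[0,0,0,0,1],[0,0,0,0,1],[0,0,0,0,1],[0,0,0,0,1],[0,0,0,0,1],[0,0,0,0,1],[0,0,0,0,1]]]' 55
```

```text
time: 4.37
position: [0.4903, 0.2482, 0.0647]
tool_rot: [2.221, 2.221, 0.001]
ft_force: [1.1, 0.2, -1.9]
grip_width: 0.252
grip_force: 54.1
```

Gripped at 21.9 mm, which matches the slim head. I lift and compute the waypoints.

```bash
python3 -m crank '[[[0,0,-15,0,1],[0,0,-25,0,1],[0,0,-25,0,1],[0,0,-25,0,1],[0,0,0,0,1],[0,0,0,0,1]]]'
python3 - <<'E'
from h import *
np.set_printoptions(precision=1,suppress=True)
y=np.radians(-4.9);Rz=np.array([[np.cos(y),-np.sin(y)],[np.sin(y),np.cos(y)]]);o=np.array([537.5,-117])
cam=load('top0')
print('purple',w(cam,265,234,.09)*1000)
pk=lambda q:np.array([20,-60])+86*np.array([np.cos(np.radians(139.6)-q+0),np.sin(np.radians(139.6)-q)])
d=np.array([np.cos(np.radians(49.6)),np.sin(np.radians(49.6))])
print('pre',o+Rz@(pk(0)-22*d))
for q in np.arange(0,.86,.1).tolist()+[.75]: print(round(q,2),o+Rz@pk(q))
print('hole',o+Rz@[10,26])
E
```

```text
time: 4.87
position: [0.4904, 0.2487, 0.1559]
tool_rot: [2.221, 2.222, 0.004]
ft_force: [-0.4, -0.8, -1.2]
grip_width: 0.248
grip_force: 54.1
purple [405.4 142.4  90. ]
pre [ 476.2 -132.8]
0.0 [ 491.8 -117.4]
0.1 [ 498.2 -111.6]
0.2 [ 505.2 -106.6]
0.3 [ 512.6 -102.2]
0.4 [520.4 -98.6]
0.5 [528.5 -95.8]
0.6 [536.9 -93.9]
0.7 [545.4 -92.8]
0.8 [554.  -92.5]
0.75 [549.7 -92.5]
hole [549.7 -91.9]
```

```bash
python3 -m crank '[[[-20,0,0,0,1],[-35,-2,0,0,1],[-35,-2,0,0,1],[-35,-2,0,0,1],[-35,-2,0,0,1],[-35,-2,0,0,1],[-35,-2,0,0,1],[-35,-1,0,0,1],[-35,-1,0,0,1],[-35,0,0,0,1]]]'
python3 -m crank '[[[-30,0,0,0,1],[-16,0,0,0,1],[0,0,0,0,1],[0,0,0,0,1],[0,0,0,0,1]]]'
python3 - <<'E'
from h import *
f=lambda x,k:cv2.resize(x,None,fx=k,fy=k,interpolation=cv2.INTER_CUBIC)
a=shot('scene','s2')['pixels'][140:260,230:430,::-1]
b=shot('top','t2')['pixels'][130:250,280:480,::-1]
cv2.imwrite('pics/v2.png',np.vstack([f(a,2.5),f(b,2.5)]))
E
```

```text
time: 5.7
position: [0.474, -0.0881, 0.1531]
tool_rot: [-2.219, -2.22, 0.003]
ft_force: [1.3, 0.0, -1.4]
grip_width: 0.246
grip_force: 54.1
time: 6.12
position: [0.4752, -0.1314, 0.1535]
tool_rot: [-2.219, -2.221, 0.001]
ft_force: [1.7, 1.2, -1.5]
grip_width: 0.247
grip_force: 54.1
```

View pics/v2.png

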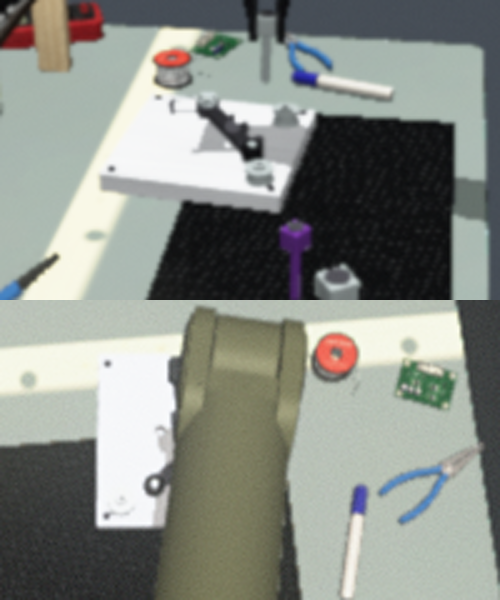

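The pin hangs upright in the gripper, its tip near scene (336,172), over the near side of the rig. The hole is now hidden behind the arm in the top view.

```bash
python3 -c "
from h import *
i=load('s2');print(px(i,[.4752,-.1314,.099]), w(i,336,172.8,.099))"
python3 -m crank '[[[0,1,20,0,1],[-1,0,20,0,1],[0,0,15,0,1],[0,0,10,0,1],[0,0,5,0,1],[0,0,0,0,1],[0,0,0,0,1],[0,0,0,0,1]]]'
```

```text
[336.0623762  172.55018039] [ 0.47515651 -0.12981922  0.099     ]
time: 6.88
position: [0.4777, -0.1337, 0.0855]
tool_rot: [2.22, 2.221, 0.002]
ft_force: [-0.4, 0.3, -0.9]
grip_width: 0.249
grip_force: 54.1
```

The tip agrees with the prediction. Now enter the pocket and start the arc.

```bash
python3 -m crank '[[[0,0,2,0,1],[5,5,0,0,1],[5,5,0,0,1],[6,4,0,0,1],[6,6,0,0,1],[5,7,0,0,1],[0,0,0,0,1],[0,0,0,0,1]]]'
```

```text
time: 7.55
position: [0.5039, -0.1063, 0.0823]
tool_rot: [-2.22, -2.222, 0.001]
ft_force: [-1.1, 0.0, -0.9]
grip_width: 0.253
grip_force: 54.0
```

```bash
python3 -m crank '[[[4,8,0,0,1],[3,8,0,0,1],[3,8,0,0,1],[1,8,0,0,1],[1,7,0,0,1],[0,7,0,0,1],[0,0,0,0,1],[0,0,0,0,1],[0,0,0,0,1]]]'
python3 - <<'E'
from h import *
f=lambda x,k:cv2.resize(x,None,fx=k,fy=k,interpolation=cv2.INTER_CUBIC)
a=shot('scene','s3')['pixels'][150:230,250:370,::-1]
b=shot('top','t3')['pixels'][140:220,300:420,::-1]
cv2.imwrite('pics/v3.png',np.hstack([f(a,4),f(b,2.5).repeat(1,0)[:200] if 0 else cv2.resize(b,(320,320))]))
E
```

```text
time: 8.3
position: [0.5495, -0.0946, 0.0823]
tool_rot: [-2.221, -2.22, 0.0]
ft_force: [-3.1, 0.5, -1.8]
grip_width: 0.251
grip_force: 53.9
```

View pics/v3.png

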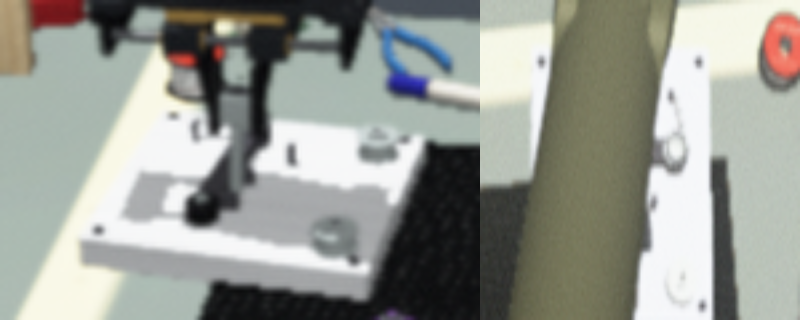

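The arm is swung back with the pin in its pocket, and the 3 N force matches the spring. The pin is over the hole area, so I nudge it 2 mm in +y and lower gently.

```bash
python3 -m crank '[[[2,1,0,0,1],[0,0,2,0,1],[0,0,2,0,1],[0,0,2,0,1],[0,0,2,0,1],[0,0,0,0,1],[0,0,0,0,1],[0,0,0,0,1]]]'
```

```text
time: 9.07
position: [0.5507, -0.0927, 0.0743]
tool_rot: [-2.221, -2.221, 0.0]
ft_force: [-2.4, -0.0, -1.4]
grip_width: 0.249
grip_force: 54.0
```

No contact force with the tip below the plate face, so it's entering the hole. Continue down.

```bash
python3 -m crank '[[[0,0,3,0,1],[0,0,3,0,1],[0,0,3,0,1],[0,0,3,0,1],[0,0,2,0,1],[0,0,0,0,1],[0,0,0,0,1],[0,0,0,0,1]]]'
```

```text
time: 9.73
position: [0.5505, -0.0928, 0.06]
tool_rot: [-2.221, -2.221, 0.001]
ft_force: [-2.5, 0.6, -2.9]
grip_width: 0.251
grip_force: 54.0
```

```bash
python3 -m crank '[[[0,0,1,0,1],[0,0,0,0,1],[0,0,0,0,0.3],[0,0,0,0,0],[0,0,0,0,-0.3],[0,0,0,0,-0.3],[0,0,0,0,-0.3],[0,0,0,0,-0.3],[0,0,0,0,-0.3],[0,0,0,0,-0.3]]]' 
python3 -m crank '[[[0,0,0,0,-0.3],[0,0,0,0,-0.3],[0,0,-10,0,-0.3],[0,0,-20,0,-0.3],[0,0,-30,0,-0.3],[0,0,-30,0,-0.3],[0,0,-30,0,-0.3],[0,0,-30,0,-0.3],[0,0,0,0,-0.3],[0,0,0,0,-0.3]]]'
python3 - <<'E'
from h import *
f=lambda x,k:cv2.resize(x,None,fx=k,fy=k,interpolation=cv2.INTER_CUBIC)
a=shot('scene','s4')['pixels'][130:230,250:370,::-1]
cv2.imwrite('pics/v4.png',f(a,5))
E
```

```text
time: 10.57
position: [0.551, -0.0928, 0.0597]
tool_rot: [2.221, 2.221, 0.0]
ft_force: [0.9, -0.5, -0.7]
grip_width: 0.638
grip_force: 0.0
time: 11.4
position: [0.5522, -0.0932, 0.2122]
tool_rot: [2.219, 2.219, 0.006]
ft_force: [-0.4, 0.0, -0.7]
grip_width: 0.65
grip_force: 0.0
```

View pics/v4.png

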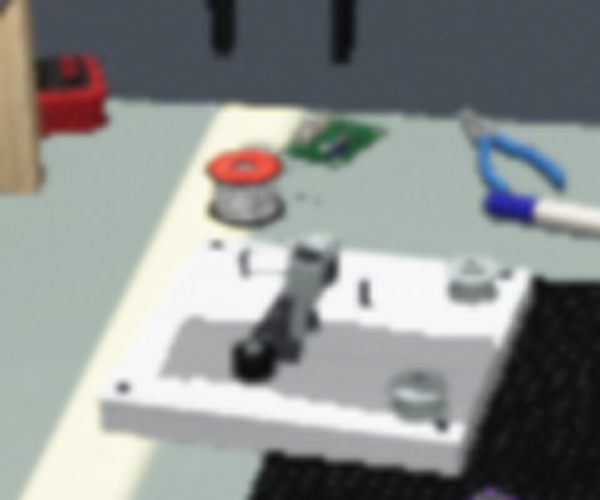

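The arm is held back against the pin, whose head is near crop (318,245), i.e. scene (313.6,179), and the gripper is clear. I'll check head height and tilt against prediction.

```bash
python3 - <<'E'
from h import *
i=load('s4')
c=lambda p:(px(i,p)-[250,130])*5
b=np.array([.5505,-.092,.004])
for n,t in(('up',(0,0)),('-x .1',(-.1,0)),('-x .2',(-.2,0)),('-y .1',(0,-.1))):
    ax=np.array([t[0],t[1],1]);ax/=np.linalg.norm(ax); print(n,'headtop',c(b+.086*ax),'headbot',c(b+.062*ax),'mouth',c(b+.02*ax))
print('1cm higher',c(b+[0,0,.096]))
E
python3 -c "
import cv2
a=cv2.imread('pics/s4.png')[168:212,290:334];cv2.imwrite('pics/v5.png',cv2.resize(a,None,fx=12,fy=12,interpolation=cv2.INTER_CUBIC))"
```

```text
Traceback (most recent call last):
numpy._core._exceptions._UFuncOutputCastingError: Cannot cast ufunc 'divide' output from dtype('float64') to dtype('int64') with casting rule 'same_kind'
```

View pics/v5.png

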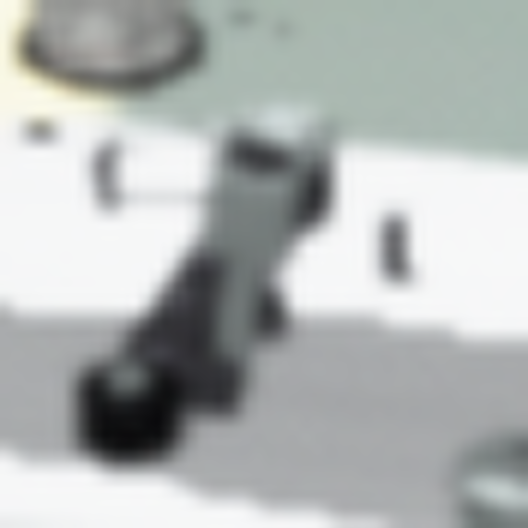

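```bash
python3 - <<'E'
from h import *
i=load('s4')
c=lambda p:((px(i,p)-[290,168])*12).round()
b=np.array([.5505,-.092,.004])
for n,t in(('up',(0,0)),('-x .1',(-.1,0)),('-x .2',(-.2,0)),('-y .1',(0,-.1)),('+y .1',(0,.1))):
    ax=np.array([t[0],t[1],1.]);ax/=np.linalg.norm(ax); print(n,'headtop',c(b+.086*ax),'headbot',c(b+.062*ax),'mouth',c(b+.02*ax))
print('1cm higher',c(b+[0,0,.096]))
P=np.array([[.5512,-.1791,.042]])
y=np.radians(-4.9)
for q in(.6,.7,.75,.85):
    a=np.radians(130)-q+y; print(q,'roller top',c([.5512+.122*np.cos(a),-.1791+.122*np.sin(a),.044]))
E
```

```text
up headtop [214. 144.] headbot [217. 233.] mouth [223. 385.]
-x .1 headtop [250. 148.] headbot [243. 236.] mouth [231. 386.]
-x .2 headtop [285. 155.] headbot [268. 241.] mouth [239. 387.]
-y .1 headtop [221. 129.] headbot [222. 222.] mouth [224. 381.]
+y .1 headtop [208. 163.] headbot [213. 247.] mouth [221. 389.]
1cm higher [213. 107.]
0.6 roller top [196. 386.]
0.7 roller top [145. 381.]
0.75 roller top [121. 378.]
0.85 roller top [ 73. 370.]
```

Roller reads about 0.735 rad, which is good. The tilt looks near 0.14 rad, so I want one clean two-camera look with the arm out of the way.

```bash
python3 -m crank '[[[20,0,0,0,-0.3],[30,0,0,0,-0.3],[30,0,0,0,-0.3],[30,0,0,0,-0.3],[30,0,0,0,-0.3],[30,0,0,0,-0.3],[30,0,0,0,-0.3],[20,0,0,0,-0.3],[0,0,0,0,-0.3],[0,0,0,0,-0.3]]]'
python3 - <<'E'
from h import *
f=lambda x:cv2.resize(x,None,fx=10,fy=10,interpolation=cv2.INTER_CUBIC)
av=lambda n,t:np.mean([shot(n,t)['pixels'].astype(float) for _ in range(4)],0).astype(np.uint8)
a=av('top','t5')[160:215,325:365,::-1]; b=av('scene','s5')[165:220,295:335,::-1]
cv2.imwrite('pics/v6.png',np.hstack([f(a),f(b)]))
for cam,u0,v0 in(('t5',325,160),('s5',295,165)):
  i=load(cam); c=lambda p:((px(i,p)-[u0,v0])*10).round()
  for tip in(.004,.009):
   b=np.array([.5505,-.092,tip])
   for t in((0,0),(-.1,0),(-.2,0),(-.1,-.1)):
    ax=np.array([t[0],t[1],1.]);ax/=np.linalg.norm(ax); print(cam,tip,t,'top',c(b+.086*ax),'bot',c(b+.062*ax))
E
```

```text
time: 12.28
position: [0.5497, 0.1284, 0.2078]
tool_rot: [-2.217, -2.224, 0.005]
ft_force: [0.3, -0.1, 0.3]
grip_width: 0.648
grip_force: 0.0
t5 0.004 (0, 0) top [195. 166.] bot [192. 186.]
t5 0.004 (-0.1, 0) top [197. 195.] bot [194. 207.]
t5 0.004 (-0.2, 0) top [200. 225.] bot [195. 228.]
t5 0.004 (-0.1, -0.1) top [227. 193.] bot [215. 205.]
t5 0.009 (0, 0) top [195. 161.] bot [192. 182.]
t5 0.009 (-0.1, 0) top [198. 191.] bot [194. 203.]
t5 0.009 (-0.2, 0) top [200. 220.] bot [196. 224.]
t5 0.009 (-0.1, -0.1) top [228. 189.] bot [215. 201.]
s5 0.004 (0, 0) top [129. 150.] bot [131. 224.]
s5 0.004 (-0.1, 0) top [158. 154.] bot [152. 227.]
s5 0.004 (-0.2, 0) top [187. 159.] bot [173. 231.]
s5 0.004 (-0.1, -0.1) top [164. 141.] bot [156. 217.]
s5 0.009 (0, 0) top [128. 135.] bot [131. 209.]
s5 0.009 (-0.1, 0) top [158. 138.] bot [152. 211.]
s5 0.009 (-0.2, 0) top [187. 144.] bot [173. 215.]
s5 0.009 (-0.1, -0.1) top [163. 125.] bot [156. 202.]
```

View pics/v6.png

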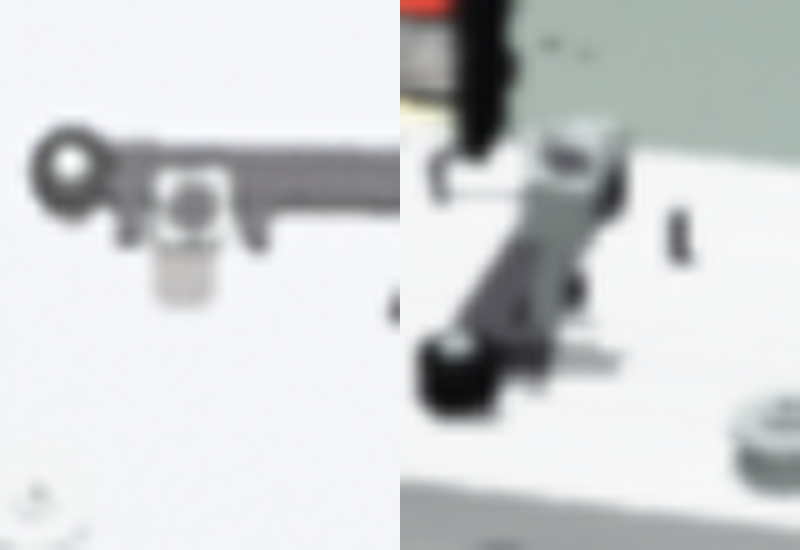

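The top view shows the head at (192,205) and the scene view shows it at (170,150). Both match a tip at about 4–5 mm height with roughly 0.13 rad tilt, so the pin is seated. The arm rests on it with the shaft between the lugs, and the gripper is clear. Handing in.

```bash
python3 -c "
from bench import job
print(job.close_job())"
```

```text
the job is handed in; nothing more can be done
None
```

The job is handed in at about 12.5 s of the 43 s: camera estimates put the slim pin's tip at the bottom of the hole, tilted about 0.13 rad (limit 0.2), with the idler arm held against it at about 0.74 rad; the other things on the desk were not touched.

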